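Nest the clothespin jar in its rail holder

ROBOT

A 6-joint arm with a two-finger parallel gripper is mounted at the origin on the work surface. World frame = base frame: x ahead of the robot, y to its left, z up, the work surface at z = 0. Lengths are in m, angles in rad, forces in N, time in s.
With the tool pointing down it reaches from about 0.25 to 0.725 m from the base axis. Payload 4 kg.
Tool frame: the origin (TCP) lies on the centre line of the jaws, within the pads' length; the fingertips stand 22 mm ahead of it and the grasp point (between the pads) lies 3 mm ahead of it; z points along the fingers, y is the line along which they close (so a half turn about z gives the same grasp; the last joint's range is limited). The gripper opens to 85 mm and grips with 20 to 120 N. Pads are 22 mm wide; open, the fingers measure 114 mm over their backs; the gripper's body (76 mm by 85 mm) begins 54 mm behind the grasp point. The pads swing forward as they close: fully open they stand 13 mm farther back than shut.
Start: joints at [-1.279, 0.241, 0.005, 1.335, 0, 1.571], TCP at [0.144, -0.479, 0.253] pointing down, gripper open.
Joint ranges: [-2.72, 2.72], [-1.05, 1.87], [-1.09, 1.28], [-1.99, 2.15], [-1.42, 1.44], [-3.14, 3.14]. Speed limits (rad/s): [2.79, 2.79, 3.14, 3.14, 3.14, 3.14].

INTERFACE

Orientations are given as a unit quaternion [x, y, z, w].
In Python, from workcell import bot gives the robot as it stands.
- The arm moves only by the shell command python3 -m inch 'ROWS'. ROWS is JSON, one flat list of numbers, 7 for each row, row after row: the shift along the world's x, y, z in mm, then the turn, a rotation vector about the world's x, y, z in rad, then the opening in per cent of the stroke, from 0 (shut) to 100 (fully open). A call has 1 to 8 rows; each row is the pose to reach, as a shift and turn from the pose commanded when the call began; what a row does not reach only later rows make up. A row lasts 1/12 s, in which the tool goes at most 41.7 mm and 7.16 degrees, less where a joint would pass 70% of its speed; a pose out of reach is approached as far as the arm can. A call with a gripper value outside its range is refused whole. The fingers move at their own pace and stop on an object; the grip force is fixed at half the most. Time passes only in rows, so rows that repeat a pose let the fingers close. It gives the time, the measured TCP pose, the force, the opening and the grip force at its end, in the units of the state.
- bot.get_obs(): the state, without advancing time (a new reading comes with each control period).
- bot.camera(name): name is "side" or "top"; returns the picture (384x512x3 uint8, blue, green, red); there is no depth.
- bot.camera_info(name): a dict with "intrinsics" (3x3 intrinsics, pixels), "camera_from_world" (4x4, takes a point from world to camera coordinates). Camera axes: x right, y down, z forward; pixel columns grow to the right and rows downward; lengths in m; the calibration is good to about 2 mm. A picture is of the moment at which its call begins. camera_info takes no time and is no camera call.
- bot.job_done(): hands the job in; it is judged then, once.
Trained networks look in the newest picture that a camera, given by its name, has taken for a name from the list of things; names that differ only in an ending like _2 or _b are one class to them, and where a whole thing is asked for, a point or a joint stands for the part that bears it (a point fixed in the world has none). Each returns a list of dicts, best first, with "confidence" (0 to 1); they miss things now and then, are a little off and sometimes report something else, mostly with a low value. They report only what shows in the picture. A call takes as long as a camera call. They do not tell look-alikes from the thing itself.
- bot.silhouettes(camera, target): "mask" (384x512 bool, what is visible of it) and "uv" ([column, row] in pixels, amid what is visible of it).
- bot.spot_point(camera, target): "uv" ([column, row] in pixels: a listed point, or the origin of a listed thing).
The state is a dict: "clock": time; "joint_pos": joint angles; "joint_vel": joint speeds; "tau": joint torques, N m; "eef_pos": TCP position; "tool_rot": TCP orientation; "ft_force": force on the tool from outside, world axes, zero at the start; "ft_torque": the same for the moment, N m; "grip_width": finger opening in m; "grasp_force": force on a finger pad.
Only numpy, scipy, OpenCV 4.12 (cv2) and the standard library are available. Lean on these libraries where they do the work, as an engineer would, in place of code of your own. Each camera call takes 0.05 s, during which the arm holds its last target. There are 200 camera calls.

TASK

Stand the small glass jar of clothespins upright on the aluminium holder, between the two ball-ended posts and the sliding keeper, and let go of it. Then slide the keeper up until it nudges the jar home against both posts and goes on holding it there, snug between all three, after you let go. It is glass, so feel for the contact and press gently, and leave the other kitchen things where they are.

Things in the scene. Friction and masses are not known exactly. Their poses are not given: they have to be found in the camera images.
- jar: round open glass jar full of wooden clothespins, 60 mm in diameter and 84 mm high, straight-sided; the clothespins stick out to 102 mm above its foot; about 0.35 kg. Origin: centre of its underside, z up its axis. Starts upright on the counter, left or right of the holder
- holder: brushed-aluminium jar holder fixed to the counter, 280 mm (x) by 130 mm (y). Origin on the counter plane, on its middle line; x runs from the keeper to the stop (roughly away from the robot), z up. The flat deck for the jar is 12 mm above the counter, from x = -152 to +128 mm; a 6 mm lip runs along each long edge (y = +-63 mm)
- stop: stop at the far end: low block with a locked yoke and two posts ending in polished steel balls, 16 mm diameter, centres 52 mm above the counter at y = +-29 mm. Origin and axes as the holder's. A jar touching both balls is centred at y = 0 and some x from +14 to +46 mm in the holder's frame: not measured, find it by feel. It does not give; more than 16 N on the glass counts as breakage
- keeper: sliding keeper at the -x end: upright tab 12 mm (x) by 36 mm (y), free from 28 to 102 mm above the counter; polished cross-bar 60 mm wide (y), 12 mm thick, 52 mm up, 28 mm ahead of the tab. Origin on the counter below the tab, axes as the holder's. Slides in x with a drag of about 3 N, stays where left, then still presses with up to about 3 N. Over 16 N on the glass counts as breakage
- keeper_slide (a joint): travel of the keeper along the holder's +x, in m, 0 (fully back) to 0.1; the tab's centre is at x = -110 mm + travel and the cross-bar's front face at x = -70 mm + travel in the holder's frame; it starts between 0 and 10 mm; pushing the jar along the deck adds 1 to 3.5 N to the keeper's drag, and the rise at the posts is abrupt
- keeper_tab (a point): centre of the top edge of the keeper's tab, 102 mm above the counter
- keeper_face (a point): middle of the front (jar side) of the keeper's cross-bar, 52 mm above the counter
- salt_pig: white ceramic salt pig, 92 mm in diameter, 99 mm high, bystander standing on the other side of the holder from the jar. Origin: centre of its underside
- fork_a: stainless fork lying on the counter, 180 mm long, 4 mm thick, bystander. Origin near its middle
- fork_b: second stainless fork, the same, bystander
- spoon: wooden spoon lying on the counter, 240 mm long, bystander
- tumbler: empty glass tumbler, 72 mm in diameter, 100 mm high, bystander. Origin: centre of its underside
- ramekin: white ceramic ramekin, 84 mm in diameter, 45 mm high, bystander. Origin: centre of its underside
Things that resemble listed ones, but are neither listed nor needed, are in the scene too. Leave any yellow look-alike of the jar alone.

How it is judged:
On the way:
1. the jar stands upright on the holder's deck between the keeper and the posts, let go of (z of jar in the frame of holder between 0.009 and 0.015 m and x of jar in the frame of keeper above 0.06 m and x of jar in the frame of holder below 0.055 m and y of jar in the frame of holder between -0.025 and 0.025 m and angle between jar's own z axis and vertical below 0.06 rad and contact force between jar and the fingers below 0.1 N), for 0.2 s.
At the end, for the whole second after the job is handed in: the jar stands upright (within 3 degrees) on the deck, centred between the two ball posts within 2 mm, at rest, pressed by more than 1 N against the posts and by more than 1 N by the keeper with nothing else holding it (contact force between jar and stop above 1 N and contact force between jar and keeper above 1 N and y of jar in the frame of holder between -0.002 and 0.002 m and z of jar in the frame of holder between 0.009 and 0.015 m and angle between jar's own z axis and vertical below 0.05 rad and linear speed of jar below 0.01 m/s); the robot touches nothing.
It fails at once if the glass jar is pressed against the posts with more than 16 N (contact force between jar and stop above 16 N).
It fails at once if the keeper is pressed on the glass jar with more than 16 N (contact force between jar and keeper above 16 N).
It fails at once if the jar is tipped over (angle between jar's own z axis and vertical above 0.6 rad).
It fails at once if a bystander is moved by more than 25 mm (distance of any of salt_pig, fork_a, fork_b, spoon, tumbler, ramekin from where it was at the start of the episode above 0.025 m).
It also fails if it takes over 61 s, if anything falls off the work surface, if the arm or the gripper's body presses on something with over 40 N, if the wrist force passes 120 N, or if a joint passes its speed limit or range.

## Working session

There is one attempt and no reset: what is moved stays moved. The work goes in short steps, Python scripts to look and compute and a shell command to move; the robot and the scene stay as the last step left them, time stands still between calls to the robot, and variables do not carry over. Pictures are saved under pics/ and viewed, at most 10 in all, crops included, and the job is handed in when it is done.

```bash
mkdir -p pics; cat > h.py <<'E'
import numpy as np, cv2
from workcell import bot
def ray(cam,uv):
    i=bot.camera_info(cam);K=np.array(i["intrinsics"]);T=np.array(i["camera_from_world"])
    R,t=T[:3,:3],T[:3,3];c=-R.T@t
    d=R.T@np.linalg.inv(K)@np.array([uv[0],uv[1],1.]);return c,d
def plane(cam,uv,z):
    c,d=ray(cam,uv);return c+d*(z-c[2])/d[2]
def proj(cam,p):
    i=bot.camera_info(cam);T=np.array(i["camera_from_world"]);q=T[:3,:3]@np.array(p)+T[:3,3];q=np.array(i["intrinsics"])@q;return q[:2]/q[2]
E
python3 - <<'E'
from h import *
np.set_printoptions(precision=3,suppress=True)
ims=[]
for c in("top","side"):
    im=bot.camera(c);cv2.imwrite(f"pics/{c}0.png",im)
    print(c,"campos",ray(c,(256,192))[0])
    for n,z in(("jar",0),("holder",0),("keeper",0),("keeper_tab",.102),("keeper_face",.052),("stop",0),("salt_pig",0),("tumbler",0),("ramekin",0)):
        for r in bot.spot_point(c,n)[:3]: print(n,np.round(r["uv"],1),round(r["confidence"],2),plane(c,r["uv"],z)[:2])
print(bot.get_obs())
E
```

```text
top campos [ 0.3   -0.008  1.297]
jar [343.8 270.3] 0.96 [ 0.394 -0.276]
jar [347.7 233. ] 0.78 [ 0.502 -0.276]
jar [388.5 228. ] 0.69 [ 0.534 -0.393]
holder [244.8 181.2] 0.6 [0.61  0.043]
keeper [233.6 208.4] 0.68 [0.524 0.064]
keeper_tab [228.  201.6] 0.64 [0.522 0.076]
keeper_face [235.8 193.3] 0.58 [0.559 0.061]
salt_pig [175.3 208.6] 0.8 [0.497 0.233]
tumbler [406.9 266.4] 0.73 [ 0.432 -0.454]
ramekin [ 97.9 220.1] 0.92 [0.43 0.45]
side campos [0.167 0.908 1.213]
jar [292.  137.1] 0.74 [ 0.548 -0.396]
jar [290.2 175.5] 0.66 [ 0.479 -0.191]
jar [314.7 168.4] 0.63 [ 0.406 -0.265]
holder [232.7 205.1] 0.73 [0.615 0.029]
keeper [254.6 223.6] 0.56 [0.511 0.072]
keeper_face [241.9 207.4] 0.75 [0.563 0.063]
salt_pig [238.1 263.9] 0.6 [0.495 0.241]
tumbler [323.7 139.2] 0.74 [ 0.426 -0.438]
ramekin [226.1 328.2] 0.59 [0.435 0.449]
{'clock': 1.0, 'joint_pos': array([-1.279,  0.241,  0.005,  1.335,  0.   ,  1.571]), 'joint_vel': array([ 0.   , -0.001, -0.001, -0.001,  0.001, -0.001]), 'tau': array([ -0.   , -37.221,  25.27 ,   0.001,   0.   ,  -0.   ]), 'eef_pos': array([ 0.144, -0.479,  0.253]), 'tool_rot': array([0.989, 0.145, 0.   , 0.   ]), 'ft_force': array([-0.008, -0.698,  0.524]), 'ft_torque': array([ 0.023, -0.028, -0.02 ]), 'grasp_force': 0.0, 'grip_width': 0.08521796607456521}
```

```bash
ls; sleep 1
```

```text
h.py
pics
```

```bash
python3 - <<'E'
import cv2
a=cv2.imread("pics/top0.png")[130:330,60:460];b=cv2.imread("pics/side0.png")[90:290,150:400]
cv2.imwrite("pics/a.png",cv2.resize(a,None,fx=2,fy=2,interpolation=2))
cv2.imwrite("pics/b.png",cv2.resize(b,None,fx=3,fy=3,interpolation=2))
E
```

```text
(no output)
```

View pics/a.png

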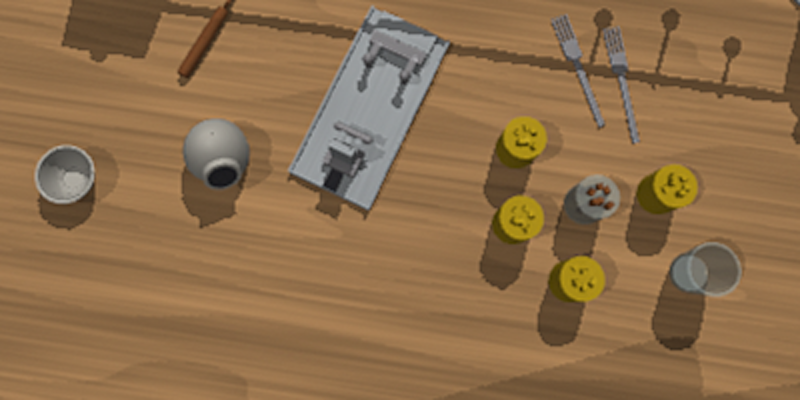

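View pics/b.png

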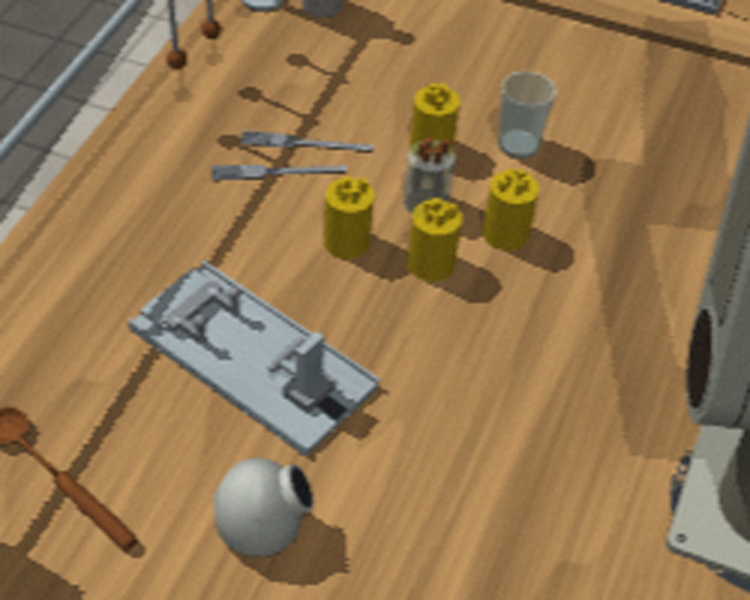

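The top crop shows the clear jar at (598,199), full picture (359,229), ringed by four yellow look-alikes. The holder is at crop (370,110), with its posts at the far end. I'll fit the jar, look-alike and holder outlines for more accurate positions.

```bash
cat > fit.py <<'E'
from h import *
from scipy.optimize import minimize
def hullmask(cam,P):
    uv=np.array([proj(cam,p) for p in P])
    h=cv2.convexHull((uv*16*1).astype(np.float32)).reshape(-1,2)
    S=4;m=np.zeros((384*S,512*S),np.uint8)
    h=((h/16+.5)*S-.5);cv2.fillConvexPoly(m,np.round(h*16).astype(np.int32),1,shift=4);return cv2.resize(m.astype(np.float32),(512,384),interpolation=cv2.INTER_AREA)
a=np.linspace(0,2*np.pi,40)
def cyl(x,y,r=.03,h=.084,z0=0): return [(x+r*np.cos(t),y+r*np.sin(t),z) for t in a for z in(z0,z0+h)]
def plate(x,y,w):
    c,s=np.cos(w),np.sin(w)
    return [(x+c*u-s*v,y+s*u+c*v,z) for u in(-.152,.128) for v in(-.065,.065) for z in(0,.015)]
def fit(obs,model,p0,st):
    def cost(p):
        q=0
        for cam,m in obs:
            k=hullmask(cam,model(*p));q+=1-np.minimum(k,m).sum()/np.maximum(k,m).sum()
        return q
    p0=np.array(p0);sx=[p0]+[p0+np.eye(len(p0))[i]*st[i] for i in range(len(p0))]
    r=minimize(cost,p0,method="Nelder-Mead",options=dict(initial_simplex=sx,xatol=1e-4,fatol=1e-5,maxiter=120));return r.x,r.fun
E
python3 - <<'E'
from fit import *
np.set_printoptions(precision=4,suppress=True)
S={}
for c in("top","side"):
    bot.camera(c);H=bot.silhouettes(c,"holder")
    hm=H[0]["mask"].astype(float);S[c]=hm
    print(c,"holder",fit([(c,hm)],plate,(.61,.043,-.43),(.01,.01,.1)),hm.sum())
    for r in bot.silhouettes(c,"jar"):
        p=plane(c,r["uv"],.045)
        print(c,"jar",np.round(r["uv"]),round(r["confidence"],2),r["mask"].sum(),fit([(c,r["mask"].astype(float))],cyl,p[:2],(.01,.01)))
print("both",fit(list(S.items()),plate,(.61,.043,-.43),(.01,.01,.1)))
for n,z in(("keeper_tab",.102),("keeper_face",.052)):
    for c in S:
        for r in bot.spot_point(c,n)[:2]: print(c,n,r["confidence"],plane(c,r["uv"],z))
E
```

```text
top holder (array([ 0.6162,  0.0391, -0.2892]), np.float64(0.030833246022361593)) 4059.0Traceback (most recent call last):
  File "<stdin>", line 10, in <module>
  File "fit.py", line 20, in fit
    r=minimize(cost,p0,method="Nelder-Mead",options=dict(initial_simplex=sx,xatol=1e-4,fatol=1e-5,maxiter=120));return r.x,r.fun
    res = _minimize_neldermead(fun, x0, args, callback, bounds=bounds,
                               **options)
    fxr = func(xr)
    fx = function(np.copy(x), *(wrapper_args + args))
  File "fit.py", line 17, in cost
    k=hullmask(cam,model(*p));q+=1-np.minimum(k,m).sum()/np.maximum(k,m).sum()
  File "fit.py", line 4, in hullmask
    uv=np.array([proj(cam,p) for p in P])
                 ~~~~^^^^^^^
  File "h.py", line 10, in proj
    i=bot.camera_info(cam);T=np.array(i["camera_from_world"]);q=T[:3,:3]@np.array(p)+T[:3,3];q=np.array(i["intrinsics"])@q;return q[:2]/q[2]
ValueError: time passes only in moves, steps and waits
```

```bash
cat > h.py <<'E'
import numpy as np, cv2
from workcell import bot
I={c:{k:np.array(v) for k,v in bot.camera_info(c).items() if k in("intrinsics","camera_from_world")} for c in("top","side")}
def ray(cam,uv):
    K,T=I[cam]["intrinsics"],I[cam]["camera_from_world"]
    R,t=T[:3,:3],T[:3,3]
    return -R.T@t, R.T@np.linalg.inv(K)@np.array([uv[0],uv[1],1.])
def plane(cam,uv,z):
    c,d=ray(cam,uv);return c+d*(z-c[2])/d[2]
def proj(cam,p):
    T=I[cam]["camera_from_world"];q=I[cam]["intrinsics"]@(T[:3,:3]@np.array(p)+T[:3,3]);return q[:2]/q[2]
E
cat > m.py <<'E'
from fit import *
np.set_printoptions(precision=4,suppress=True)
S={}
for c in("top","side"):
    bot.camera(c);H=bot.silhouettes(c,"holder")
    hm=H[0]["mask"].astype(float);S[c]=hm
    print(c,"holder",fit([(c,hm)],plate,(.61,.043,-.43),(.01,.01,.1)),hm.sum())
    for r in bot.silhouettes(c,"jar"):
        p=plane(c,r["uv"],.045)
        print(c,"jar",np.round(r["uv"]),round(r["confidence"],2),r["mask"].sum(),fit([(c,r["mask"].astype(float))],cyl,p[:2],(.01,.01)))
print("both",fit(list(S.items()),plate,(.61,.043,-.43),(.01,.01,.1)))
for n,z in(("keeper_tab",.102),("keeper_face",.052)):
    for c in S:
        for r in bot.spot_point(c,n)[:2]: print(c,n,r["confidence"],plane(c,r["uv"],z))
E
python3 m.py; python3 -c "
from h import *;print(bot.get_obs()['clock'])"
```

```text
top holder (array([ 0.6166,  0.0381, -0.2938]), np.float64(0.021550575767443236)) 4181.0
top jar [348. 269.] 0.95 513 (array([ 0.3945, -0.278 ]), np.float64(0.055748725081131156))
top jar [318. 239.] 0.86 447 (array([ 0.4639, -0.1874]), np.float64(0.09174078780177886))
top jar [317. 200.] 0.81 471 (array([ 0.577 , -0.1799]), np.float64(0.07897979300147862))
top jar [355. 228.] 0.63 509 (array([ 0.5089, -0.2881]), np.float64(0.058134137851009515))
side holder (array([ 0.6184,  0.0405, -0.2907]), np.float64(0.03486888048739378)) 2556.0
side jar [314. 160.] 0.84 396 (array([ 0.3964, -0.2738]), np.float64(0.04940711462450598))
side jar [293. 170.] 0.78 416 (array([ 0.466 , -0.1859]), np.float64(0.052139623192639095))
side jar [290. 145.] 0.77 349 (array([ 0.5123, -0.2874]), np.float64(0.16347799035619848))
side jar [269. 161.] 0.75 386 (array([ 0.5768, -0.1782]), np.float64(0.05384615384615388))
side jar [294. 128.] 0.53 258 (array([ 0.544 , -0.3966]), np.float64(0.29625815310676273))
both (array([ 0.617 ,  0.0388, -0.2965]), np.float64(0.06718264954022624))
top keeper_tab 0.57 [0.5137 0.0715 0.102 ]
side keeper_tab 0.47 [0.5274 0.0737 0.102 ]
top keeper_face 0.48 [0.5649 0.0551 0.052 ]
side keeper_face 0.71 [0.5567 0.0666 0.052 ]
1.65
```

```bash
python3 -m inch '[300,157,0,0,0,0.95,100, 300,157,0,0,0,0.95,100, 300,157,0,0,0,0.95,100, 300,157,0,0,0,0.95,100, 300,157,0,0,0,0.95,100, 300,157,0,0,0,0.95,100, 300,157,0,0,0,0.95,100, 300,157,0,0,0,0.95,100]'
```

```text
clock: 2.32
eef_pos: [0.4408, -0.323, 0.2535]
tool_rot: [0.812, 0.584, 0.0, 0.0]
ft_force: [0.3, -1.3, 0.1]
grip_width: 0.0855
grasp_force: 0.0
```

```bash
python3 -m inch '[35,18,0,0,0,0.125,100, 69,35,0,0,0,0.25,100, 69,35,-20,0,0,0.375,100, 69,35,-40,0,0,0.5,100, 69,35,-60,0,0,0.625,100, 69,35,-80,0,0,0.75,100, 69,35,-100,0,0,0.778,100, 69,35,-100,0,0,0.778,100]'; python3 - <<'E'
from h import *
im=[]
for c,(x,y) in(("top",(290,170)),("side",(240,90))):
    p=bot.camera(c)[y:y+110,x:x+110];im.append(cv2.resize(p,(400,400),interpolation=2))
cv2.imwrite("pics/c.png",np.hstack(im));o=bot.get_obs();print(o["eef_pos"],o["tool_rot"],o["joint_pos"])
E
```

```text
clock: 2.98
eef_pos: [0.5057, -0.2878, 0.1487]
tool_rot: [0.532, 0.847, -0.0, -0.004]
ft_force: [-0.5, 1.5, -0.0]
grip_width: 0.0854
grasp_force: 0.0
[ 0.50774317 -0.28905158  0.15285238] [ 5.32356920e-01  8.46519413e-01 -4.78247408e-05 -9.96049726e-04] [-5.17526240e-01  4.65985109e-01  6.43273794e-02  1.17113298e+00
 -8.21909246e-06  6.05239156e-01]
```

View pics/c.png

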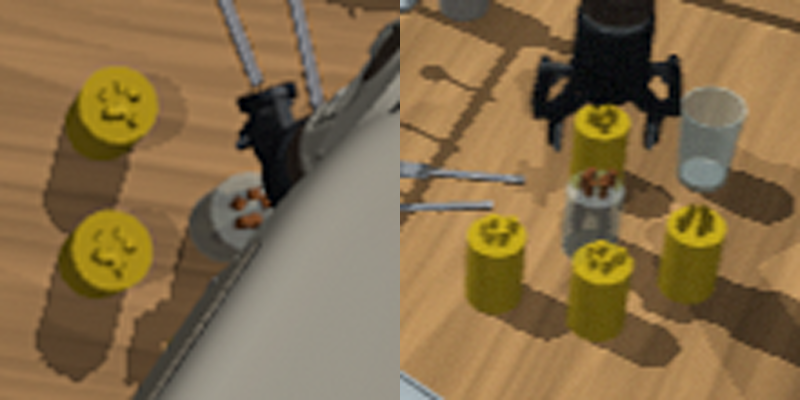

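The side crop shows the open fingers straddling the clear jar at (595,215), higher up. The neighbours don't block the jaw line. Descending and closing.

```bash
python3 -m inch '[0,0,-25,0,0,0,100, 0,0,-50,0,0,0,100, 0,0,-70,0,0,0,100, 0,0,-80,0,0,0,100, 0,0,-88,0,0,0,100, 0,0,-88,0,0,0,100, 0,0,-88,0,0,0,60, 0,0,-88,0,0,0,50]' && python3 -m inch '[0,0,0,0,0,0,50, 0,0,0,0,0,0,50, 0,0,0,0,0,0,50, 0,0,0,0,0,0,50, 0,0,0,0,0,0,50, 0,0,0,0,0,0,50]'
```

```text
clock: 3.75
eef_pos: [0.5093, -0.29, 0.067]
tool_rot: [0.532, 0.847, 0.0, 0.001]
ft_force: [-0.4, 0.1, 0.1]
grip_width: 0.0638
grasp_force: 0.0
clock: 4.25
eef_pos: [0.5094, -0.2901, 0.0673]
tool_rot: [0.532, 0.847, -0.0, 0.002]
ft_force: [0.4, 0.5, 5.3]
grip_width: 0.0587
grasp_force: 65.2
```

```bash
python3 -m inch '[0,0,20,0,0,0,45, 0,0,55,0,0,0,45, 0,0,95,0,0,0,45, 0,0,130,0,0,0,45, 8,26,140,0,0,0.1,45, 18,58,140,0,0,0.2,45, 28,90,140,0,0,0.3,45, 38,122,140,0,0,0.4,45]' && python3 -m inch '[10,32,0,0,0,0.1,45, 20,64,0,0,0,0.2,45, 30,96,0,0,0,0.3,45, 40,128,0,0,0,0.38,45, 50,160,0,0,0,0.427,45, 58,188,0,0,0,0.427,45, 65,208,0,0,0,0.427,45, 65,208,0,0,0,0.427,45]' && python3 -m inch '[0,0,0,0,0,0,45, 0,0,0,0,0,0,45,0,0,0,0,0,0,45]'
python3 - <<'E'
from h import *
im=[]
for c,(x,y) in(("top",(190,120)),("side",(180,110))):
    p=bot.camera(c)[y:y+130,x:x+130];im.append(cv2.resize(p,(400,400),interpolation=2))
    for r in bot.silhouettes(c,"jar"): print(c,r["uv"],r["confidence"],r["mask"].sum())
cv2.imwrite("pics/d.png",np.hstack(im));o=bot.get_obs();print(o["eef_pos"],o["tool_rot"],o["joint_pos"])
E
```

```text
clock: 4.92
eef_pos: [0.546, -0.1662, 0.2054]
tool_rot: [0.351, 0.936, 0.0, -0.0]
ft_force: [0.4, -0.6, -3.7]
grip_width: 0.0585
grasp_force: 65.5
clock: 5.58
eef_pos: [0.6117, 0.0455, 0.2043]
tool_rot: [0.144, 0.99, 0.001, -0.0]
ft_force: [0.5, -0.8, -3.6]
grip_width: 0.059
grasp_force: 65.6
clock: 5.83
eef_pos: [0.6106, 0.0397, 0.2049]
tool_rot: [0.147, 0.989, -0.0, -0.001]
ft_force: [0.6, 0.1, -3.8]
grip_width: 0.0587
grasp_force: 65.7
top [392.2, 224.0] 0.98 595
top [348.8, 268.9] 0.88 568
top [319.7, 239.8] 0.86 461
top [316.9, 200.3] 0.62 414
side [232.6, 178.9] 0.93 402
side [295.1, 131.1] 0.82 358
side [269.6, 162.7] 0.74 390
side [293.9, 167.5] 0.59 427
side [318.3, 160.8] 0.59 405
[0.61101246 0.03964687 0.20544964] [ 1.47658031e-01  9.89038475e-01 -1.91812884e-05  1.19577047e-05] [ 6.48158989e-02  4.87091823e-01  2.39200719e-01  1.32288996e+00
 -4.25514190e-05  3.61215751e-01]
```

View pics/d.png

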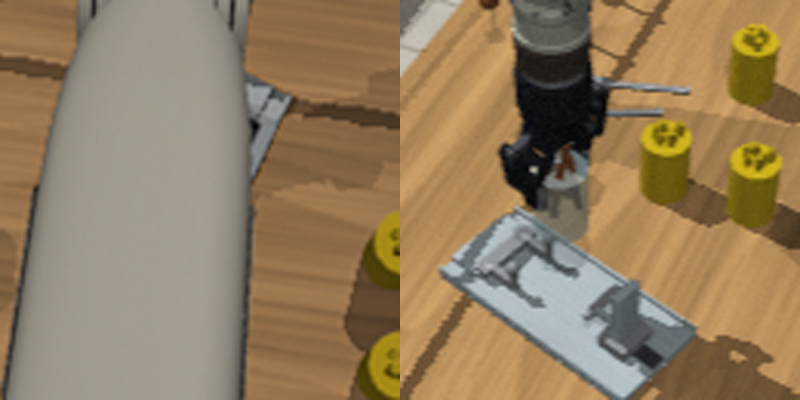

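The side crop shows the jar held upright over the deck (its foot appears at crop (565,235) because it is still 138 mm up). Posts are at (540,265) and the keeper tab at (630,320), with clear room between them. Lowering.

```bash
python3 -m inch '[1,0,-30,0,0,0,45, 1,0,-60,0,0,0,45, 1,0,-85,0,0,0,45, 1,0,-103,0,0,0,45, 1,0,-114,0,0,0,45, 1,0,-120,0,0,0,45, 1,0,-122,0,0,0,45, 1,0,-122,0,0,0,45]' && python3 -m inch '[0,0,-0.7,0,0,0,45, 0,0,-1.4,0,0,0,45, 0,0,-2,0,0,0,45,0,0,-2,0,0,0,45]'
```

```text
clock: 6.7
eef_pos: [0.6127, 0.0405, 0.0838]
tool_rot: [0.147, 0.989, 0.0, 0.0]
ft_force: [0.6, -0.6, -2.9]
grip_width: 0.0582
grasp_force: 65.7
clock: 7.03
eef_pos: [0.6126, 0.0408, 0.082]
tool_rot: [0.147, 0.989, 0.0, 0.001]
ft_force: [-0.6, 0.6, -3.5]
grip_width: 0.059
grasp_force: 65.7
```

```bash
python3 -m inch '[0,0,-0.5,0,0,0,45, 0,0,-1,0,0,0,45, 0,0,-1.5,0,0,0,45,0,0,-1.5,0,0,0,45]' && python3 -m inch '[0,0,-0.5,0,0,0,45, 0,0,-1,0,0,0,45, 0,0,-1,0,0,0,45]'
```

```text
clock: 7.37
eef_pos: [0.6121, 0.0407, 0.0797]
tool_rot: [0.147, 0.989, -0.0, -0.0]
ft_force: [0.0, -0.2, -3.1]
grip_width: 0.0587
grasp_force: 65.7
clock: 7.62
eef_pos: [0.6122, 0.0407, 0.0794]
tool_rot: [0.147, 0.989, 0.0, 0.0]
ft_force: [-1.7, 0.3, 0.7]
grip_width: 0.0589
grasp_force: 65.9
```

Contact felt, so I release and rise.

```bash
python3 -m inch '[0,0,-0.3,0,0,0,75, 0,0,-0.3,0,0,0,85, 0,0,-0.3,0,0,0,100, 0,0,-0.3,0,0,0,100, 0,0,-0.3,0,0,0,100, 0,0,-0.3,0,0,0,100]' && python3 -m inch '[0,0,15,0,0,0,100, 0,0,40,0,0,0,100, 0,0,75,0,0,0,100, 0,0,100,0,0,0,100, -35,10,110,0,0,0,50, -75,22,110,0,0,0,0, -115,34,110,0,0,0,0, -155,46,110,0,0,0,0]'
python3 - <<'E'
from h import *
im=[]
for c,(x,y) in(("top",(190,120)),("side",(180,150))):
    p=bot.camera(c)[y:y+100,x:x+100];im.append(cv2.resize(p,(400,400),interpolation=2))
    for n,z in(("jar",.012),("keeper_tab",.102),("keeper_face",.052)):
        for r in bot.spot_point(c,n)[:6]: 
            w=plane(c,r["uv"],z)-[.6172,.0388,0];k,s=np.cos(.294),np.sin(.294)
            print(c,n,round(r["confidence"],2),"holder x,y mm",round(1e3*(k*w[0]-s*w[1])),round(1e3*(s*w[0]+k*w[1])))
cv2.imwrite("pics/e.png",np.hstack(im))
E
```

```text
clock: 8.12
eef_pos: [0.6123, 0.0407, 0.0786]
tool_rot: [0.147, 0.989, 0.0, 0.0]
ft_force: [1.3, -0.7, -0.7]
grip_width: 0.0854
grasp_force: 0.0
clock: 8.78
eef_pos: [0.456, 0.0868, 0.1886]
tool_rot: [0.147, 0.989, 0.0, 0.0]
ft_force: [-0.4, 0.3, -0.1]
grip_width: 0.0386
grasp_force: 0.0
top jar 0.96 holder x,y mm 19 -215
top jar 0.91 holder x,y mm 45 -428
top jar 0.87 holder x,y mm -87 -256
top jar 0.69 holder x,y mm -2 9
top jar 0.61 holder x,y mm -123 -361
top keeper_tab 0.57 holder x,y mm -100 5
top keeper_face 0.58 holder x,y mm -58 8
top keeper_face 0.53 holder x,y mm 20 243
side jar 0.78 holder x,y mm 58 -424
side jar 0.6 holder x,y mm -83 -251
side jar 0.59 holder x,y mm -121 -340
side jar 0.56 holder x,y mm -9 6
side jar 0.45 holder x,y mm -44 -21
side keeper_tab 0.75 holder x,y mm -96 -6
side keeper_face 0.78 holder x,y mm -62 3
```

View pics/e.png

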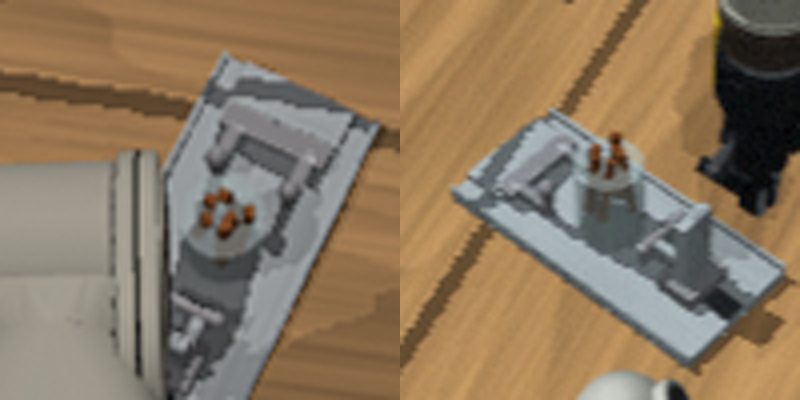

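The jar stands upright between the posts and the keeper, at top crop (228,228). I lower the shut fingers behind the tab, which is at top crop (180,340).

```bash
python3 -m inch '[0,0,-35,0,0,0,0, 0,0,-70,0,0,0,0, 0,0,-95,0,0,0,0, 0,0,-104,0,0,0,0, 0,0,-104,0,0,0,0, 0,0,-104,0,0,0,0, 0,0,-104,0,0,0,0]' && python3 -m inch '[10,-3,0,0,0,0,0, 19,-6,0,0,0,0,0, 29,-9,0,0,0,0,0, 29,-9,0,0,0,0,0, 29,-9,0,0,0,0,0]'; python3 - <<'E'
from h import *
im=[]
for c,(x,y) in(("top",(190,120)),("side",(180,150))):
    p=bot.camera(c)[y:y+100,x:x+100];im.append(cv2.resize(p,(400,400),interpolation=2))
cv2.imwrite("pics/f.png",np.hstack(im))
w=bot.get_obs()["eef_pos"]-[.6172,.0388,0];k,s=np.cos(.294),np.sin(.294);print(k*w[0]-s*w[1],s*w[0]+k*w[1])
E
```

```text
clock: 9.77
eef_pos: [0.4593, 0.0868, 0.086]
tool_rot: [0.147, 0.989, 0.0, 0.001]
ft_force: [0.1, 0.9, 0.3]
grip_width: 0.0001
grasp_force: 0.0
clock: 10.18
eef_pos: [0.4877, 0.0773, 0.0849]
tool_rot: [0.147, 0.989, 0.0, 0.001]
ft_force: [0.9, -0.4, -0.0]
grip_width: -0.0002
grasp_force: 0.0
-0.1365539661036121 -0.0009333489495619782
```

View pics/f.png

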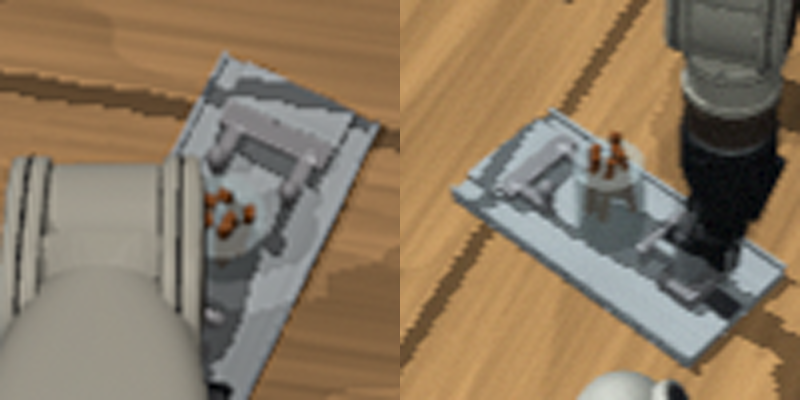

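The side crop shows the shut fingers at (715,240) just behind the keeper. Pushing forward in small steps and watching the force.

```bash
python3 -m inch '[2,-0.6,0,0,0,0,0, 4,-1.2,0,0,0,0,0, 6,-1.8,0,0,0,0,0, 8,-2.4,0,0,0,0,0, 10,-3,0,0,0,0,0, 12,-3.6,0,0,0,0,0, 13,-4,0,0,0,0,0, 14,-4.3,0,0,0,0,0]'&& python3 -m inch '[1.5,-0.45,0,0,0,0,0, 3,-0.9,0,0,0,0,0, 4.5,-1.4,0,0,0,0,0, 6,-1.8,0,0,0,0,0]'
```

```text
clock: 10.95
eef_pos: [0.5006, 0.0733, 0.0845]
tool_rot: [0.147, 0.989, 0.0, -0.0]
ft_force: [0.2, 0.4, -1.0]
grip_width: 0.0001
grasp_force: 0.0
clock: 11.28
eef_pos: [0.5058, 0.0715, 0.0842]
tool_rot: [0.147, 0.989, -0.0, -0.001]
ft_force: [-3.6, 0.9, 1.2]
grip_width: 0.0
grasp_force: 0.0
```

```bash
cat > g.py <<'E'
# guard: stop the chain when the push along the holder's axis passes argv[1] N
import sys,numpy as np
from workcell import bot
o=bot.get_obs();f=o["ft_force"];w=o["eef_pos"]-np.array([.6172,.0388,0]);k,s=np.cos(.294),np.sin(.294)
p=-(k*f[0]-s*f[1]);print("push %.1f  x %.1f y %.1f mm"%(p,1e3*(k*w[0]-s*w[1]),1e3*(s*w[0]+k*w[1])))
sys.exit(int(p>float(sys.argv[1])))
E
python3 - <<'E'
from h import *
P=[]
for uv in((243.5,159.3),(264,166.7)):
    w=plane("top",uv,.052)-[.6172,.0388,0];k,s=np.cos(.294),np.sin(.294);print(1e3*(k*w[0]-s*w[1]),1e3*(s*w[0]+k*w[1]))
E
python3 -m inch '[1,-0.3,0,0,0,0,0, 2,-0.6,0,0,0,0,0, 3,-0.9,0,0,0,0,0, 4,-1.2,0,0,0,0,0, 5,-1.5,0,0,0,0,0, 6,-1.8,0,0,0,0,0, 7,-2.1,0,0,0,0,0, 8,-2.4,0,0,0,0,0]'; python3 g.py 8 && python3 -m inch '[1,-0.3,0,0,0,0,0, 2,-0.6,0,0,0,0,0, 3,-0.9,0,0,0,0,0, 4,-1.2,0,0,0,0,0, 5,-1.5,0,0,0,0,0, 6,-1.8,0,0,0,0,0, 7,-2.1,0,0,0,0,0, 8,-2.4,0,0,0,0,0]'; python3 g.py 8
```

```text
37.593520761745424 28.273612199468563
43.06774773530618 -34.618252766719024
clock: 11.95
eef_pos: [0.5144, 0.069, 0.0844]
tool_rot: [0.147, 0.989, -0.0, -0.0]
ft_force: [-3.1, -0.7, -0.9]
grip_width: 0.0001
grasp_force: 0.0
push 2.8  x -107.2 y -0.9 mm
clock: 12.62
eef_pos: [0.5225, 0.0667, 0.0845]
tool_rot: [0.147, 0.989, 0.0, -0.0]
ft_force: [-4.0, 0.6, -1.6]
grip_width: 0.0
grasp_force: 0.0
push 4.0  x -98.7 y -0.7 mm
```

```bash
python3 -m inch '[1,-0.3,0,0,0,0,0, 2,-0.6,0,0,0,0,0, 3,-0.9,0,0,0,0,0, 4,-1.2,0,0,0,0,0, 5,-1.5,0,0,0,0,0, 6,-1.8,0,0,0,0,0, 7,-2.1,0,0,0,0,0, 8,-2.4,0,0,0,0,0]'; python3 g.py 8 && python3 -m inch '[0.6,-0.2,0,0,0,0,0, 1.2,-0.4,0,0,0,0,0, 1.8,-0.6,0,0,0,0,0, 2.4,-0.8,0,0,0,0,0, 3,-0.9,0,0,0,0,0, 3.6,-1.1,0,0,0,0,0, 4.2,-1.3,0,0,0,0,0, 4.8,-1.5,0,0,0,0,0]'; python3 g.py 8;  python3 - <<'E'
from h import *
im=[]
for c,(x,y) in(("top",(210,130)),("side",(190,160))):
    p=bot.camera(c)[y:y+80,x:x+80];im.append(cv2.resize(p,(400,400),interpolation=2))
cv2.imwrite("pics/g.png",np.hstack(im))
E
```

```text
clock: 13.28
eef_pos: [0.5304, 0.0643, 0.0845]
tool_rot: [0.147, 0.989, -0.0, -0.0]
ft_force: [-4.8, 1.1, 0.4]
grip_width: -0.0003
grasp_force: 0.0
push 4.9  x -90.4 y -0.7 mm
clock: 13.95
eef_pos: [0.5353, 0.0628, 0.0845]
tool_rot: [0.147, 0.989, 0.0, -0.0]
ft_force: [-2.9, 1.6, -1.2]
grip_width: 0.0001
grasp_force: 0.0
push 3.2  x -85.4 y -0.7 mm
```

View pics/g.png

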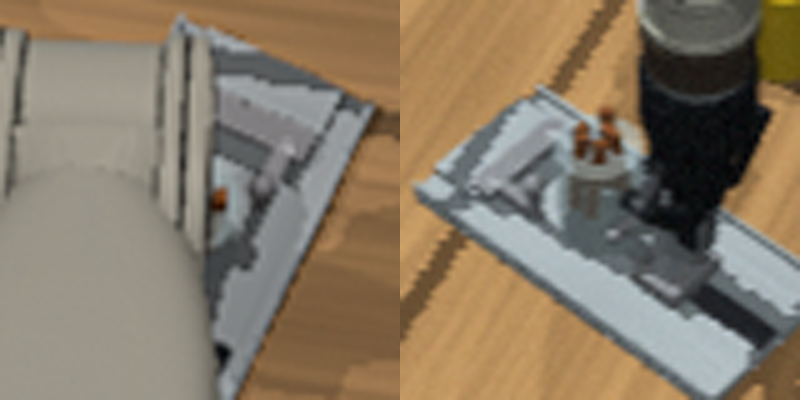

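The side crop shows the cross-bar against or close to the jar, at (610,200), with the posts a little ahead. Creeping on with a force guard.

```bash
python3 -m inch '[0.4,-0.12,0,0,0,0,0, 0.8,-0.24,0,0,0,0,0, 1.2,-0.36,0,0,0,0,0, 1.6,-0.48,0,0,0,0,0, 2,-0.6,0,0,0,0,0]' >/dev/null; python3 g.py 7.5 && python3 -m inch '[0.4,-0.12,0,0,0,0,0, 0.8,-0.24,0,0,0,0,0, 1.2,-0.36,0,0,0,0,0, 1.6,-0.48,0,0,0,0,0, 2,-0.6,0,0,0,0,0]' >/dev/null; python3 g.py 7.5 && python3 -m inch '[0.25,-0.08,0,0,0,0,0, 0.5,-0.15,0,0,0,0,0, 0.75,-0.23,0,0,0,0,0, 1,-0.3,0,0,0,0,0]' >/dev/null; python3 g.py 7.5 && python3 -m inch '[0.25,-0.08,0,0,0,0,0, 0.5,-0.15,0,0,0,0,0, 0.75,-0.23,0,0,0,0,0, 1,-0.3,0,0,0,0,0]' >/dev/null; python3 g.py 7.5 && python3 -m inch '[0.25,-0.08,0,0,0,0,0, 0.5,-0.15,0,0,0,0,0, 0.75,-0.23,0,0,0,0,0, 1,-0.3,0,0,0,0,0]' >/dev/null; python3 g.py 7.5 && python3 -m inch '[0.25,-0.08,0,0,0,0,0, 0.5,-0.15,0,0,0,0,0, 0.75,-0.23,0,0,0,0,0, 1,-0.3,0,0,0,0,0]'; python3 g.py 7.5
```

```text
push 3.9  x -83.3 y -0.8 mm
push 4.2  x -81.2 y -0.7 mm
push 3.7  x -80.2 y -0.8 mm
push 5.0  x -79.1 y -0.7 mm
push 4.8  x -78.1 y -0.8 mm
clock: 16.22
eef_pos: [0.5433, 0.0604, 0.0845]
tool_rot: [0.147, 0.989, 0.0, -0.0]
ft_force: [-4.1, 0.8, -0.6]
grip_width: -0.0001
grasp_force: 0.0
push 4.2  x -77.0 y -0.7 mm
```

```bash
python3 -m inch '[0.2,-0.06,0,0,0,0,0, 0.4,-0.12,0,0,0,0,0, 0.6,-0.18,0,0,0,0,0, 0.8,-0.24,0,0,0,0,0]' >/dev/null && python3 g.py 7 && python3 -m inch '[0.2,-0.06,0,0,0,0,0, 0.4,-0.12,0,0,0,0,0, 0.6,-0.18,0,0,0,0,0, 0.8,-0.24,0,0,0,0,0]' >/dev/null && python3 g.py 7 && python3 -m inch '[0.2,-0.06,0,0,0,0,0, 0.4,-0.12,0,0,0,0,0, 0.6,-0.18,0,0,0,0,0, 0.8,-0.24,0,0,0,0,0]' >/dev/null && python3 g.py 7 && python3 -m inch '[0.2,-0.06,0,0,0,0,0, 0.4,-0.12,0,0,0,0,0, 0.6,-0.18,0,0,0,0,0, 0.8,-0.24,0,0,0,0,0]' >/dev/null && python3 g.py 7 && python3 -m inch '[0.2,-0.06,0,0,0,0,0, 0.4,-0.12,0,0,0,0,0, 0.6,-0.18,0,0,0,0,0, 0.8,-0.24,0,0,0,0,0]' >/dev/null && python3 g.py 7 && python3 -m inch '[0.2,-0.06,0,0,0,0,0, 0.4,-0.12,0,0,0,0,0, 0.6,-0.18,0,0,0,0,0, 0.8,-0.24,0,0,0,0,0]' >/dev/null && python3 g.py 7 && python3 -m inch '[0.2,-0.06,0,0,0,0,0, 0.4,-0.12,0,0,0,0,0, 0.6,-0.18,0,0,0,0,0, 0.8,-0.24,0,0,0,0,0]' >/dev/null && python3 g.py 7 && python3 -m inch '[0.2,-0.06,0,0,0,0,0, 0.4,-0.12,0,0,0,0,0, 0.6,-0.18,0,0,0,0,0, 0.8,-0.24,0,0,0,0,0]' >/dev/null && python3 g.py 7
```

```text
push 4.2  x -76.2 y -0.8 mm
push 5.1  x -75.4 y -0.8 mm
push 5.1  x -74.5 y -0.7 mm
push 5.2  x -73.9 y -0.7 mm
push 7.2  x -73.6 y -0.8 mm
```

```bash
python3 -m inch '[0,0,0,0,0,0,0]' >/dev/null && python3 g.py 9 && python3 -m inch '[0.1,-0.03,0,0,0,0,0, 0.2,-0.06,0,0,0,0,0]' >/dev/null && python3 g.py 9 && python3 -m inch '[0.1,-0.03,0,0,0,0,0, 0.2,-0.06,0,0,0,0,0]' >/dev/null && python3 g.py 9 && python3 -m inch '[0.1,-0.03,0,0,0,0,0, 0.2,-0.06,0,0,0,0,0]' >/dev/null && python3 g.py 9 && python3 -m inch '[0.1,-0.03,0,0,0,0,0, 0.2,-0.06,0,0,0,0,0]' >/dev/null && python3 g.py 9 && python3 -m inch '[0.1,-0.03,0,0,0,0,0, 0.2,-0.06,0,0,0,0,0]' >/dev/null && python3 g.py 9
```

```text
push 7.8  x -73.6 y -0.8 mm
push 6.8  x -73.6 y -0.8 mm
push 8.2  x -73.5 y -0.8 mm
push 8.7  x -73.4 y -0.8 mm
push 7.9  x -73.3 y -0.8 mm
push 8.0  x -73.2 y -0.8 mm
```

```bash
python3 -m inch '[0.1,-0.03,0,0,0,0,0, 0.2,-0.06,0,0,0,0,0,0.2,-0.06,0,0,0,0,0]' >/dev/null && python3 g.py 9.5 && python3 -m inch '[0.1,-0.03,0,0,0,0,0, 0.2,-0.06,0,0,0,0,0,0.2,-0.06,0,0,0,0,0]' >/dev/null && python3 g.py 9.5 && python3 -m inch '[0.1,-0.03,0,0,0,0,0, 0.2,-0.06,0,0,0,0,0,0.2,-0.06,0,0,0,0,0]' >/dev/null && python3 g.py 9.5 && python3 -m inch '[0.1,-0.03,0,0,0,0,0, 0.2,-0.06,0,0,0,0,0,0.2,-0.06,0,0,0,0,0]' >/dev/null && python3 g.py 9.5 && python3 -m inch '[0.1,-0.03,0,0,0,0,0, 0.2,-0.06,0,0,0,0,0,0.2,-0.06,0,0,0,0,0]' >/dev/null && python3 g.py 9.5 && python3 -m inch '[0.1,-0.03,0,0,0,0,0, 0.2,-0.06,0,0,0,0,0,0.2,-0.06,0,0,0,0,0]' >/dev/null && python3 g.py 9.5
```

```text
push 9.3  x -73.2 y -0.8 mm
push 9.8  x -73.1 y -0.8 mm
```

The force rises to about 9.8 N, roughly 6–7 N on the glass. I back away and check from above.

```bash
python3 -m inch '[-0.5,0.15,0,0,0,0,0, -1,0.3,0,0,0,0,0, -3,0.9,0,0,0,0,0, -10,3,0,0,0,0,0, -20,6,0,0,0,0,0, -35,10.5,20,0,0,0,0, -50,15,50,0,0,0,0, -70,21,80,0,0,0,0]' && python3 -m inch '[-20,30,20,0,0,0,0, -40,60,40,0,0,0,0, -60,95,60,0,0,0,0, -80,130,60,0,0,0,0, -100,165,60,0,0,0,0, -120,200,60,0,0,0,0, -120,200,60,0,0,0,0]'; cat > chk.py <<'E'
from fit import *
S=[]
for c in("top","side"):
    im=bot.camera(c);cv2.imwrite(f"pics/fin_{c}.png",im)
    h=bot.silhouettes(c,"holder")[0]["mask"].sum()
    for n in("jar",):
        for r in bot.silhouettes(c,n):
            w=plane(c,r["uv"],.05)
            if np.hypot(*(w[:2]-[.635,.035]))<.06:
                p,f=fit([(c,r["mask"].astype(float))],lambda x,y:cyl(x,y,z0=.012),w[:2],(.01,.01));w=p-[.6172,.0388];k,s=np.cos(.294),np.sin(.294)
                print(c,r["confidence"],r["mask"].sum(),f,"jar holder xy",1e3*(k*w[0]-s*w[1]),1e3*(s*w[0]+k*w[1]))
t=cv2.imread("pics/fin_top.png")[140:205,215:280];s=cv2.imread("pics/fin_side.png")[165:230,190:255]
cv2.imwrite("pics/h.png",np.hstack([cv2.resize(q,(400,400),interpolation=2) for q in(t,s)]))
E
python3 chk.py
```

```text
clock: 19.97
eef_pos: [0.4794, 0.0797, 0.1654]
tool_rot: [0.147, 0.989, -0.0, 0.001]
ft_force: [0.9, -0.0, 0.6]
grip_width: -0.0003
grasp_force: 0.0
clock: 20.55
eef_pos: [0.3566, 0.2859, 0.226]
tool_rot: [0.142, 0.99, 0.003, 0.001]
ft_force: [0.8, -0.4, 0.8]
grip_width: 0.0001
grasp_force: 0.0
top 0.67 471 0.07879762493814946 jar holder xy 16.329687764672958 -0.2626391715232837
side 0.67 410 0.13461023305652287 jar holder xy 16.02359208917402 2.1279927572874544
```

View pics/h.png

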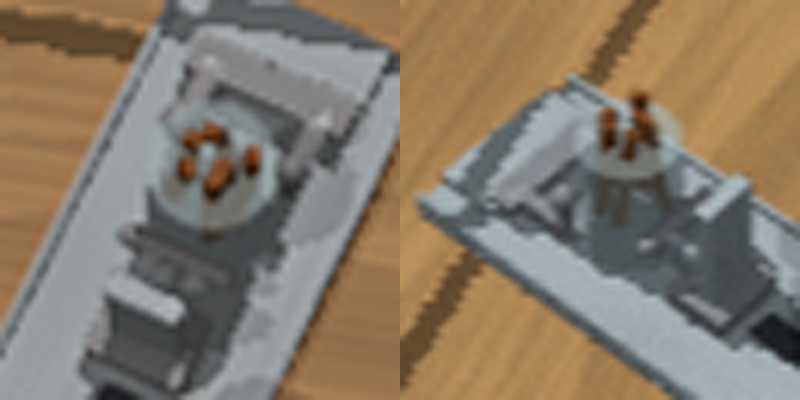

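The top crop shows the jar at (215,165), upright between the posts at (190,85) and (305,150), with the cross-bar behind it at (175,255). The side view agrees. Measured against each camera's own holder fit, the jar's y is about +0.2 to +0.6 mm, so it is centred. Handing in.

```bash
python3 -c "
from workcell import bot
print(bot.get_obs()['clock'],bot.job_done())"
```

```text
the job is handed in; nothing more can be done
20.85 None
```

I stood the jar on the holder and slid the keeper up to about 10 N of total push (roughly 6–7 N on the glass), then handed in at 20.9 s; pictures show it upright and centred to under 1 mm, but no verdict came back and I couldn't measure the keeper's hold after letting go.

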